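# Fade down the exposure unit and hold its lid half open

## Task

The plate has had its exposure: slide the exposure unit's lamp fader all the way to off (its end of the track nearest the robot), and only then lift the lid by its bar handle to 40 degrees open and keep holding it there by the handle, steady, so that I can reach in for the plate; it falls shut if let go, so finish while still holding it. Do not swing it much wider on the way, because the lid shades the plate from the room light, and leave the tin, bottle and ink knife beside the unit where they are.

Things in the scene. Friction and masses are not known exactly. Their poses are not given: they have to be found in the camera images.
- unit: exposure unit, a grey steel case 290 deep (x) by 410 wide (y), fixed on the bench; its flat top is 105 above the bench. Origin on the bench under its centre; +x to the back (hinge side), -x to the front (robot side), +y left. The lid covers the left part of the top; the dark control strip, 96 wide, middle at y = -150, is the right part: nothing on it is higher than the fader cap. Sizes in mm
- fader_cap (a point): middle of the top of the lamp fader's cap, a black block with a white line, 28 mm long (along the track), 14 wide, top 20 and underside 6 above the control strip (on a thin stem). The track runs along the unit's x at y = -150 mm; the lid's right edge, a step 28 mm high, is 61 mm left of the track's middle. Axes as the unit's
- fader (a joint): position of the lamp fader on its track in m: 0 = off, the end stop nearest the robot; grows towards the back (unit's +x) to 0.060 = full. It needs about 1.5 N to slide and stays where it is left
- lid (a joint): opening of the lid in rad: 0 = shut, grows as the front edge rises about the hinge at the back; 40 degrees = 0.698, stop at 1.4. A grey slab 246 mm deep by 288 wide by 20 thick, top face 133 mm above the bench when shut, 0.6 to 0.95 kg; it turns freely and falls shut from any angle. The handle needs about 3 to 6 N upwards
- lid_hinge (a point): middle of the lid's hinge axis at the back of the lid: x = 122, y = 55, z = 110 mm in the unit's frame; the axis lies along y. Axes are the lid's: x from front to back along the lid, y along the hinge, z out of the lid's top face
- tin: closed ink tin, upright, 91 mm across and 72 mm high, on the bench to the left of the unit. Origin at the centre of its underside
- bottle: white plastic bottle, upright, 64 mm across and 190 mm high, on the bench to the left of the unit. Origin at the centre of its underside
- knife: ink knife: wooden handle and straight 34 mm wide steel blade, 220 mm long in all, 18 mm high, lying flat on the bench to the right of the unit. Origin at its middle on the underside, x along the knife, handle to -x
- lid_handle (a point): steel bow handle on the lid's top near its front edge: a round bar 12 mm in diameter, 108 mm long along y, on two 12 mm posts at y = -60 and +60 mm. This point: the middle of the bar: 212 mm in front of the hinge axis and 63 mm above it in the lid's frame, 40 mm above the lid's top face. Rigid with the lid, axes as the lid's

How it is judged:
By the outcome, as a careful person would: the job done as asked, in the order asked, and still so for the second after the job is handed in, while the arm keeps its last pose, push and grip.
It also fails if it takes over 51 s, if anything falls off the work surface, if the arm or the gripper's body presses on something with over 40 N, if the wrist force passes 120 N, or if a joint passes its speed limit or range.

## Robot

A 7-joint arm with a two-finger parallel gripper is mounted at the origin on the work surface. World frame = base frame: x ahead of the robot, y to its left, z up, the work surface at z = 0. Lengths are in m, angles in rad, forces in N, time in s.
With the tool pointing down it reaches from about 0.35 to 0.9 m from the base axis. Payload 8.1 kg.
Tool frame: the origin (TCP) lies between the finger pads, 19 mm behind the fingertips; this is the grasp point; z points along the fingers, y is the line along which they close (so a half turn about z gives the same grasp; the last joint's range is limited). The gripper opens to 92 mm and grips with 3 to 60 N. Pads are 19 mm wide; open, the fingers measure 130 mm over their backs; the gripper's body (75 mm by 190 mm) begins 47 mm behind the grasp point.
Start: joints at [1.126, 0.434, 0.025, 1.573, -0.012, 1.134, -0.075], TCP at [0.209, -0.589, 0.246] pointing down, gripper open.
Joint ranges: [-2.62, 2.62], [-0.44, 2.09], [-1.27, 1.32], [0.08, 2.57], [-1.32, 4.46], [0.12, 2], [-2.74, 2.74]. Speed limits (rad/s): [2.22, 2.22, 3.01, 3.01, 3.14, 3.14, 3.14].

## Interface

Orientations are given as a rotation vector (axis times angle).
In Python, from cell import readout, cams, job gives the robot as it stands.
- The arm moves only by the tool drive_tool, never from a script. Its argument "commands" is a list of rows, each a list of 3 entries, a list of its own where there are three numbers: the turn, a rotation vector about the tool's x, y, z in rad, then the shift along the tool's x, y, z in cm, then the gripper's target within -1 to 1 (fully open at 1, half-way at 0, shut at -1). A call has 1 to 20 rows; each row is the pose to reach, as a shift and turn from the pose commanded when the call began, along the tool's axes at that moment; what a row does not reach only later rows make up. A row lasts 1/12 s, in which the tool goes at most 41.7 mm and 7.16 degrees, less where a joint would pass 70% of its speed; a pose out of reach is approached as far as the arm can. A call with a gripper value outside its range is refused whole. The fingers move at their own pace and stop on an object; "newtons" is the grip in N (left out, the last holds). Time passes only in rows, so rows that repeat a pose let the fingers close. It gives the time, the measured TCP pose, the force, the opening and the grip force at its end, in the units of the state.
- readout.observe(): the state, without advancing time (a new reading comes with each control period).
- cams.get_image(name): name is "scene" or "top" or "wrist"; returns the picture (400x640x3 uint8, blue, green, red); there is no depth.
- cams.camera_info(name): a dict with "camera_matrix" (3x3 intrinsics, pixels), "R" (3x3) and "t" (3): a world point X has camera coordinates R X + t. Camera axes: x right, y down, z forward; pixel columns grow to the right and rows downward; lengths in m; the calibration is good to about 2 mm. A picture is of the moment at which its call begins: read the wrist's pose just before it. camera_info takes no time and is no camera call; for the wrist camera it gives the pose at the moment of the call.
- job.sign_off(): hands the job in; it is judged then, once.
The state is a dict: "clock": time; "joints": joint angles; "dq": joint speeds; "joint_efforts": joint torques, N m; "position": TCP position; "ee_rot": TCP orientation; "force": force on the tool from outside, world axes, zero at the start; "ft_torque": the same for the moment, N m; "width": opening from 0.0 (shut) to 1.0 (fully open); "gripper_force": force on a finger pad.
Only numpy, scipy, OpenCV 4.12 (cv2) and the standard library are available. Lean on these libraries where they do the work, as an engineer would, in place of code of your own. Each camera call takes 0.05 s, during which the arm holds its last target. There are 200 camera calls.

## Working session

There is one attempt and no reset: what is moved stays moved. The work goes in short steps, Python scripts to look and compute and a tool call to move; the robot and the scene stay as the last step left them, time stands still between calls to the robot, and variables do not carry over. Pictures are saved under pics/ and viewed, at most 10 in all, crops included, and the job is handed in when it is done.

Besides the shell and the picture viewer there is one more tool, called after "Call:" as name(argument=value, ...), one argument or row to a line, values as JSON. drive_tool: Moves the arm, as the interface text tells. Its arguments: {"type":"object","properties":{"commands":{"type":"array"},"newtons":{"type":"number"}},"required":["commands"]}

```bash
mkdir -p pics; ls
python3 - <<'E'
from cell import readout,cams
import cv2
s=readout.observe()
print({k:s[k] for k in("clock","position","ee_rot","force","width","joints")})
for n in("scene","top"):
    cv2.imwrite(f"pics/{n}0.png",cams.get_image(n)); i=cams.camera_info(n); print(n,i)
E
```

```text
pics
{'clock': 0.0, 'position': array([ 0.2092649 , -0.58840778,  0.24476369]), 'ee_rot': array([-3.09436808e+00, -5.33950540e-01,  6.75906078e-04]), 'force': array([-0.97128815, -0.1115848 , -0.48343442]), 'width': 0.9969304332867072, 'joints': array([ 1.12638343,  0.43518481,  0.02499026,  1.57411052, -0.01157522,
        1.13399689, -0.07509192])}
scene {'camera_matrix': array([[369.42462631,   0.        , 316.51341576],
       [  0.        , 369.42462631, 195.75492899],
       [  0.        ,   0.        ,   1.        ]]), 'R': array([[ 0.7980301 ,  0.60253183,  0.01016593],
       [ 0.48542611, -0.63274894, -0.60331607],
       [-0.35708465,  0.48639919, -0.79743738]]), 't': array([-0.52382681, -0.18478279,  1.24806413])}
top {'camera_matrix': array([[459.963066  ,   0.        , 315.49975146],
       [  0.        , 459.963066  , 198.76220475],
       [  0.        ,   0.        ,   1.        ]]), 'R': array([[-0.02401041, -0.99955543,  0.01767633],
       [-0.99759718,  0.02280648, -0.06541969],
       [ 0.06498747, -0.01920461, -0.99770126]]), 't': array([0.06397295, 0.61160541, 1.32627527])}
```

View pics/top0.png

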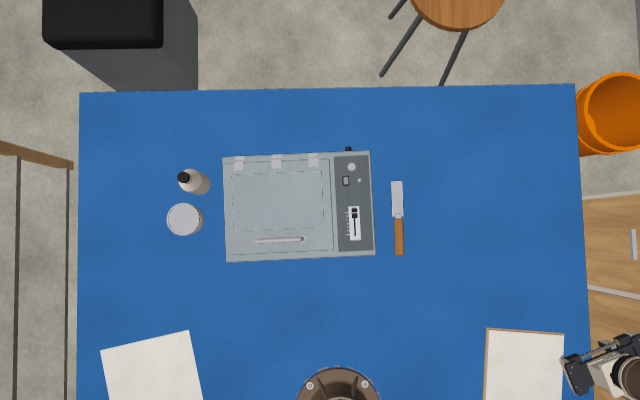

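View pics/scene0.png

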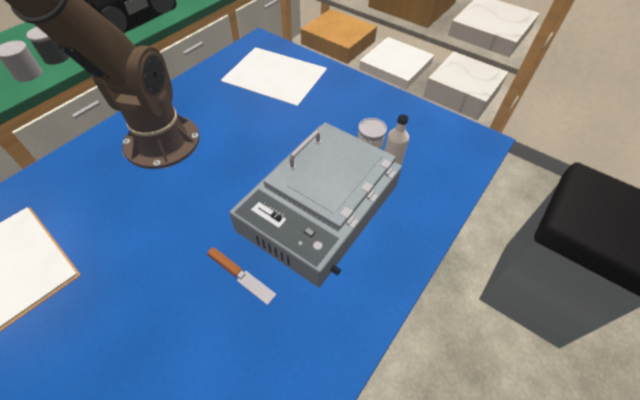

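The top view shows the unit with corners near (223,157), (369,151), (375,254) and (227,262). The fader plate is near (354,223) and the handle bar runs (255,240)–(303,239). In the scene view, the handle is on the near-robot edge of the lid. I'll zoom in for exact pixels.

Run:
```python
import cv2
a=cv2.imread("pics/top0.png")[140:275,210:385]
cv2.imwrite("pics/c1.png",cv2.resize(a,None,fx=4.4,fy=4.4,interpolation=cv2.INTER_CUBIC))
```

```text
(no output)
```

View pics/c1.png

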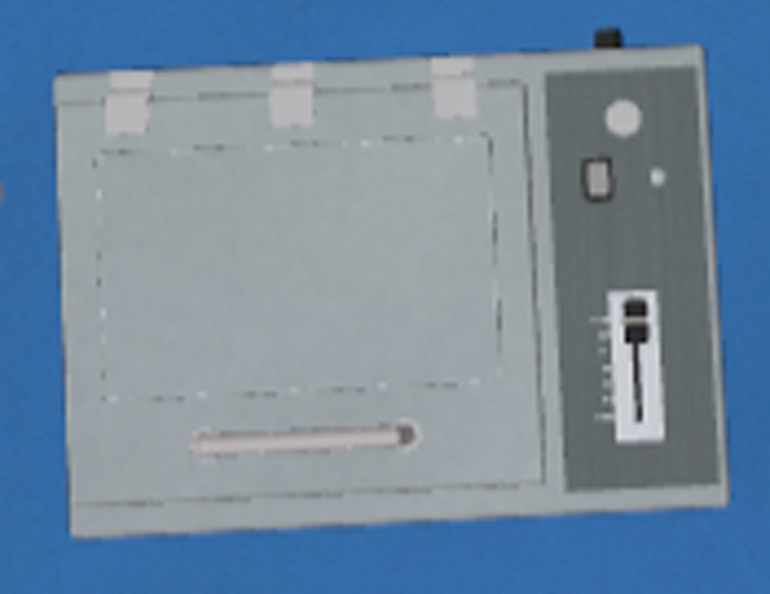

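The zoom shows the case corners at crop pixels (55,74), (703,46), (728,505) and (72,537). The bar runs from (197,443) to (408,434), and the fader cap's white line is at (636,321) near the full end.

```bash
cat > h.py <<'E'
import numpy as np
from scipy.optimize import least_squares
from scipy.spatial.transform import Rotation as Ro
from cell import readout,cams
def proj(n,X):
    i=cams.camera_info(n); c=(i["R"]@np.atleast_2d(X).T).T+i["t"]; p=(i["camera_matrix"]@c.T).T; return p[:,:2]/p[:,2:]
def W(u,X): # unit frame -> world
    c,s=np.cos(u[2]),np.sin(u[2]); X=np.atleast_2d(X)
    return np.c_[u[0]+c*X[:,0]-s*X[:,1],u[1]+s*X[:,0]+c*X[:,1],X[:,2]]
def rows(target,R): # shift(cm), turn in present tool frame (from measured)
    s=readout.observe(); R0=Ro.from_rotvec(s["ee_rot"])
    return (R0.inv().apply(np.array(target)-s["position"])*100).round(2), (R0.inv()*R).as_rotvec().round(3)
E
python3 - <<'E'
from h import *
px=np.array([(55,74),(703,46),(728,505),(72,537),(197,443),(408,434),(636,321)])/4.4+[210,140]-.4
M=np.array([(.145,.205,.105),(.145,-.205,.105),(-.145,-.205,.105),(-.145,.205,.105),(-.09,.115,.173),(-.09,-.005,.173)])
def f(p): return (proj("top",W(p,np.r_[M,[[p[3]-.0,-.15,.125]]]))-px).ravel()
r=least_squares(f,[.5,0,0,.0]); print(r.x.round(4),r.fun.reshape(-1,2).round(1))
u=r.x[:3]
print("cap",W(u,[r.x[3],-.15,.125]),"bar",W(u,[-.09,.055,.173]))
# also scene check
print(proj("scene",W(u,np.r_[M,[[r.x[3],-.15,.125]]])).round(0))
yaw=u[2]
d=np.array([np.cos(yaw),np.sin(yaw),0]);l=np.array([-np.sin(yaw),np.cos(yaw),0]);z=np.array([0,0,1.])
R=Ro.from_matrix(np.c_[d,-l,-z])
R0=Ro.from_rotvec(readout.observe()["ee_rot"]);print(R0.as_matrix().round(2))
c=W(u,[r.x[3],-.15,.200])[0]
print(rows(c,R))
E
```

```text
[ 0.5912  0.0984  0.0232 -0.0282] [[-0.6 -0.6]
 [ 0.8 -0.8]
 [ 1.   0.3]
 [-0.9  0.4]
 [ 0.4  0.4]
 [-0.9  0.2]
 [ 0.3 -0. ]]
cap [[ 0.56646969 -0.05226115  0.125     ]] bar [[0.49997508 0.15125092 0.173     ]]
[[403. 165.]
 [319. 273.]
 [227. 211.]
 [320. 124.]
 [318. 131.]
 [291. 157.]
 [276. 215.]]
[[ 0.94  0.34 -0.  ]
 [ 0.34 -0.94  0.  ]
 [-0.   -0.   -1.  ]]
(array([ 51.62, -38.55,   4.53]), array([-0.001,  0.   ,  0.319]))
```

Call:
drive_tool(
  commands=[
    [[0,0,0.16],[26,-19.3,1.5],0],
    [[0,0,0.16],[26,-19.3,1.5],0],
    [[0,0,0.16],[26,-19.3,1.5],0],
    [[0,0,0.16],[26,-19.3,1.5],0],
    [[0,0,0.16],[26,-19.3,1.5],0],
    [[0,0,0.16],[26,-19.3,1.5],0],
    [[0,0,0.319],[51.6,-38.5,3],-0.1],
    [[0,0,0.319],[51.6,-38.5,3],-0.1],
    [[0,0,0.319],[51.6,-38.5,3],-0.1],
    [[0,0,0.319],[51.6,-38.5,3],-0.1],
    [[0,0,0.319],[51.6,-38.5,3],-0.1],
    [[0,0,0.319],[51.6,-38.5,3],-0.1],
    [[0,0,0.319],[51.6,-38.5,3],-0.1],
    [[0,0,0.319],[51.6,-38.5,3],-0.1],
    [[0,0,0.319],[51.6,-38.5,3],-0.1],
    [[0,0,0.319],[51.6,-38.5,3],-0.1],
    [[0,0,0.319],[51.6,-38.5,3],-0.1],
    [[0,0,0.319],[51.6,-38.5,3],-0.1],
    [[0,0,0.319],[51.6,-38.5,3],-0.1],
    [[0,0,0.319],[51.6,-38.5,3],-0.1],
  ],
  newtons=15,
)

```text
clock: 1.77
position: [0.5659, -0.0549, 0.2154]
ee_rot: [3.141, 0.032, -0.001]
force: [-0.2, -0.5, 0.4]
width: 0.454
gripper_force: 0.0
```

Run:
```python
from h import *
import cv2
s=readout.observe(); print(s["clock"],s["position"],s["ee_rot"],s["joints"].round(3),s["force"],s["width"])
u=[.5912,.0984,.0232]
print(proj("wrist",W(u,[(-.0282,-.15,.125),(-.0282+.014,-.143,.125),(-.0282-.014,-.157,.125),(-.09,.055,.173),(-.145,-.205,.105)])).round(1))
cv2.imwrite("pics/w1.png",cams.get_image("wrist"))
```

```text
1.7667 [ 0.56591292 -0.05493928  0.21539351] [ 3.14054839e+00  3.22008443e-02 -1.11064170e-03] [ 0.132  0.381 -0.175  1.741  0.077  1.027 -1.621] [-0.19105551 -0.50293209  0.36583638] 0.4544857101102897
[[312.  207.5]
 [303.5 191.3]
 [320.3 223.2]
 [ 31.6 307.9]
 [367.4 312.7]]
```

View pics/w1.png

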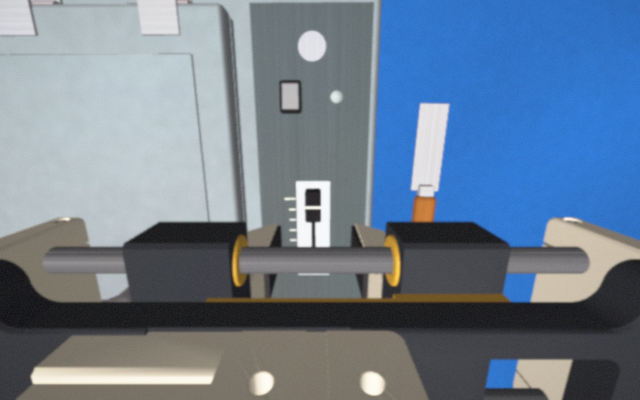

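The cap's white line is at (313,206), against a predicted (312,207.5), so the pose fit is good to about 1 mm. Next I descend and grip.

Call:
drive_tool(
  commands=[
    [[0,0,0],[0.05,-0.25,3],-0.1],
    [[0,0,0],[0.05,-0.25,5],-0.1],
    [[0,0,0],[0.05,-0.25,6.5],-0.1],
    [[0,0,0],[0.05,-0.25,7.5],-0.1],
    [[0,0,0],[0.05,-0.25,8.3],-0.1],
    [[0,0,0],[0.05,-0.25,8.6],-0.1],
    [[0,0,0],[0.05,-0.25,8.6],-0.1],
    [[0,0,0],[0.05,-0.25,8.6],-0.1],
    [[0,0,0],[0.05,-0.25,8.6],-1],
    [[0,0,0],[0.05,-0.25,8.6],-1],
    [[0,0,0],[0.05,-0.25,8.6],-1],
    [[0,0,0],[0.05,-0.25,8.6],-1],
    [[0,0,0],[0.05,-0.25,8.6],-1],
    [[0,0,0],[0.05,-0.25,8.6],-1],
    [[0,0,0],[0.05,-0.25,8.6],-1],
  ],
  newtons=12,
)

```text
clock: 3.07
position: [0.5673, -0.0522, 0.1299]
ee_rot: [3.14, 0.034, 0.001]
force: [0.2, -5.8, 2.4]
width: 0.148
gripper_force: 12.0
```

Call:
drive_tool(
  commands=[
    [[0,0,0],[-0.5,0,0],-1],
    [[0,0,0],[-1,0,0],-1],
    [[0,0,0],[-1.5,0,0],-1],
    [[0,0,0],[-2,0,0],-1],
    [[0,0,0],[-2.5,0,0],-1],
    [[0,0,0],[-3,0,0],-1],
    [[0,0,0],[-3.5,0,0],-1],
    [[0,0,0],[-4,0,0],-1],
    [[0,0,0],[-4.3,0,0],-1],
    [[0,0,0],[-4.3,0,0],-1],
  ],
)

```text
clock: 3.9
position: [0.5238, -0.0533, 0.1298]
ee_rot: [3.14, 0.034, 0.001]
force: [-1.6, -6.8, 2.9]
width: 0.149
gripper_force: 12.0
```

Call:
drive_tool(
  commands=[
    [[0,0,0],[-0.3,0,0],-1],
    [[0,0,0],[-0.6,0,0],-1],
    [[0,0,0],[-0.9,0,0],-1],
    [[0,0,0],[-1.1,0,0],-1],
    [[0,0,0],[-1.2,0,0],-1],
    [[0,0,0],[-1.2,0,0],-1],
  ],
)

```text
clock: 4.4
position: [0.5123, -0.0535, 0.1298]
ee_rot: [3.14, 0.034, 0.001]
force: [0.2, -6.7, 1.9]
width: 0.153
gripper_force: 12.0
```

Call:
drive_tool(
  commands=[
    [[0,0,0],[-0.2,0,0],-1],
    [[0,0,0],[-0.4,0,0],-1],
    [[0,0,0],[-0.6,0,0],-1],
    [[0,0,0],[-0.6,0,0],-1],
  ],
)

```text
clock: 4.73
position: [0.5094, -0.0536, 0.1301]
ee_rot: [3.14, 0.034, 0.011]
force: [11.8, -6.6, -9.7]
width: 0.151
gripper_force: 12.0
```

The end stop is felt (+11.8 N) after 58 mm of travel. Now I release and rise.

Call:
drive_tool(
  commands=[
    [[0,0,0],[0,0,0],-0.1],
    [[0,0,0],[0,0,0],-0.1],
    [[0,0,0],[0,0,0],-0.1],
    [[0,0,0],[0,0,0],-0.1],
    [[0,0,0],[0,0,0],-0.1],
    [[0,0,0],[0,0,-3],-0.1],
    [[0,0,0],[0,0,-6],-0.1],
    [[0,0,0],[-3,0,-9],-0.1],
    [[0,0,0],[-6,0,-11],-0.1],
    [[0,0,0],[-9,0,-12],-0.1],
    [[0,0,0],[-9,0,-12],-0.1],
    [[0,0,0],[-9,0,-12],-0.1],
  ],
)

```text
clock: 5.73
position: [0.4153, -0.0542, 0.2505]
ee_rot: [3.141, 0.035, 0.003]
force: [-0.4, -0.3, 0.0]
width: 0.451
gripper_force: 0.0
```

Run:
```python
from h import *
import cv2
s=readout.observe(); print(s["clock"],s["position"],s["joints"].round(3),s["force"],s["width"])
u=[.5912,.0984,.0232]
img=cams.get_image("wrist"); p=proj("wrist",W(u,[(-.0282,-.15,.125),(-.0882,-.15,.125),(-.145,-.15,.105)])); print(p)
t=cams.get_image("top")[180:250,300:400]; print(proj("top",W(u,[(-.0882,-.15,.125)])))
a=cv2.resize(t,None,fx=4,fy=4,interpolation=cv2.INTER_CUBIC)
cv2.imwrite("pics/c2.png",np.hstack([cv2.resize(img[:,200:450],(350,560)),cv2.copyMakeBorder(a,0,280,0,0,cv2.BORDER_CONSTANT)]))
yaw=u[2]
d=np.array([np.cos(yaw),np.sin(yaw),0]);l=np.array([-np.sin(yaw),np.cos(yaw),0]);z=np.array([0,0,1.])
b=W(u,[-.09,.055,.173])[0]
for pitch in(60,70):
    a=np.radians(pitch); zt=np.cos(a)*d-np.sin(a)*z; n=np.sin(a)*d+np.cos(a)*z  # closing axis
    for sg in(1,-1):
        yt=sg*n; R=Ro.from_matrix(np.c_[np.cross(yt,zt),yt,zt])
        for back in (.06,.004): print(pitch,sg,back,rows(b-back*zt,R),R.as_rotvec().round(3),(b-back*zt).round(4))
```

```text
5.7333 [ 0.41531135 -0.05421427  0.25045836] [ 0.189  0.105 -0.204  2.02   0.026  1.017 -1.575] [-0.41034915 -0.32963692  0.02682286] 0.45088436728983666
[[316.96650409  22.86678642]
 [316.97786771  99.13618732]
 [316.90553098 160.96923445]]
[[355.55888982 234.84383773]]
60 1 0.06 (array([  5.8 , -20.34,   2.46]), array([-0.41 ,  0.41 , -1.532])) [1.907 1.951 0.523] [0.47   0.1506 0.225 ]
60 1 0.004 (array([  8.6 , -20.34,   7.31]), array([-0.41 ,  0.41 , -1.532])) [1.907 1.951 0.523] [0.4979 0.1513 0.1765]
60 -1 0.06 (array([  5.8 , -20.34,   2.46]), array([0.41 , 0.41 , 1.531])) [-1.947  1.902 -0.51 ] [0.47   0.1506 0.225 ]
60 -1 0.004 (array([  8.6 , -20.34,   7.31]), array([0.41 , 0.41 , 1.531])) [-1.947  1.902 -0.51 ] [0.4979 0.1513 0.1765]
70 1 0.06 (array([  6.75, -20.34,   2.02]), array([-0.273,  0.273, -1.554])) [2.01  2.057 0.363] [0.4794 0.1508 0.2294]
70 1 0.004 (array([  8.66, -20.34,   7.28]), array([-0.273,  0.273, -1.554])) [2.01  2.057 0.363] [0.4986 0.1513 0.1768]
70 -1 0.06 (array([  6.75, -20.34,   2.02]), array([0.273, 0.273, 1.553])) [-2.053  2.006 -0.354] [0.4794 0.1508 0.2294]
70 -1 0.004 (array([  8.66, -20.34,   7.28]), array([0.273, 0.273, 1.553])) [-2.053  2.006 -0.354] [0.4986 0.1513 0.1768]
```

View pics/c2.png

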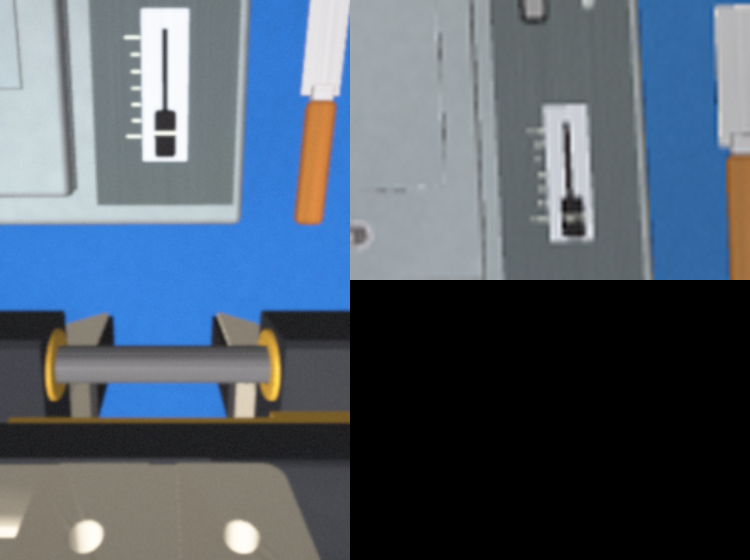

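The cap now sits at the near end of its track, with the white line at wrist pixel ~(317,95) level with the last tick. I'll check numerically that it is fully off.

Run:
```python
from h import *
u=[.5912,.0984,.0232]
def back(n,px,y,z): return least_squares(lambda p:(proj(n,W(u,[(p[0],y,z)]))[0]-px)[1:],[-.05]).x[0]
print("cap line",back("wrist",(317,133/1.4),-.15,.125),back("top",(355.5,180+217/4-.4),-.15,.125))
print("ticks",[back("wrist",(0,v/1.4),-.127,.105) for v in(38,136)],[back("top",(0,180+v/4-.4),-.127,.105) for v in(130,218)])
print("track ends",[back("wrist",(0,v/1.4),-.15,.105) for v in(29,)],"case front",back("wrist",(0,221/1.4),-.15,.105))
print("first view: ticks", [back("top",(0,140+v/4.4-.4),-.127,.105) for v in(319,417)])
```

```text
cap line -0.0845170244889989 -0.08553503749176099
ticks [np.float64(-0.025160909588142297), np.float64(-0.08438468828138644)] [np.float64(-0.025223716511382464), np.float64(-0.08533835797427577)]
track ends [np.float64(-0.02006713791246615)] case front -0.14158412898001665
first view: ticks [np.float64(-0.025223716511382464), np.float64(-0.0860812565562041)]
```

The ticks span −25…−85 mm and the cap line is at −85 mm, so the fader is at off. Next is the pre-grasp pose at the handle, pitched 60° down.

Call:
drive_tool(
  commands=[
    [[-0.03,0.03,-0.12],[0.5,-1.6,0],-0.35],
    [[-0.06,0.06,-0.24],[1,-3.2,0],-0.35],
    [[-0.1,0.1,-0.36],[1.5,-4.8,0],-0.35],
    [[-0.13,0.13,-0.48],[2,-6.4,0],-0.35],
    [[-0.16,0.16,-0.6],[2.5,-8,0],-0.35],
    [[-0.19,0.19,-0.72],[3,-9.6,0],-0.35],
    [[-0.22,0.22,-0.84],[3.5,-11.2,0],-0.35],
    [[-0.26,0.26,-0.96],[4,-13,0],-0.35],
    [[-0.29,0.29,-1.08],[4.3,-14.5,0],-0.35],
    [[-0.32,0.32,-1.2],[4.6,-16,0],-0.35],
    [[-0.35,0.35,-1.32],[5,-17.5,0.5],-0.35],
    [[-0.38,0.38,-1.44],[5.4,-19,1.2],-0.35],
    [[-0.41,0.41,-1.532],[5.8,-20.3,2],-0.35],
    [[-0.41,0.41,-1.532],[5.8,-20.3,2.4],-0.35],
    [[-0.41,0.41,-1.532],[5.8,-20.3,2.4],-0.35],
    [[-0.41,0.41,-1.532],[5.8,-20.3,2.4],-0.35],
    [[-0.41,0.41,-1.532],[5.8,-20.3,2.4],-0.35],
  ],
  newtons=20,
)

```text
clock: 7.25
position: [0.4699, 0.1503, 0.2255]
ee_rot: [1.909, 1.951, 0.522]
force: [-0.4, -0.2, 1.4]
width: 0.323
gripper_force: 0.0
```

```bash
cat >> h.py <<'E'
u=[.5912,.0984,.0232]
def pose(pitch,b,back=.004):
    yaw=u[2];d=np.array([np.cos(yaw),np.sin(yaw),0]);z=np.array([0,0,1.]);a=np.radians(pitch)
    zt=np.cos(a)*d-np.sin(a)*z; yt=np.sin(a)*d+np.cos(a)*z
    return b-back*zt,Ro.from_matrix(np.c_[np.cross(yt,zt),yt,zt])
def bar(deg):
    a=np.radians(deg); x,z=-.212,.063
    return W(u,[.122+x*np.cos(a)+z*np.sin(a),.055,.110-x*np.sin(a)+z*np.cos(a)])[0]
E
python3 - <<'E'
from h import *
import cv2
s=readout.observe(); print(s["clock"],s["position"],s["ee_rot"],s["joints"].round(3),s["force"],s["width"])
print(rows(*pose(60,bar(0))))
print(proj("wrist",W(u,[(-.09,.055,.179),(-.09,.115,.173),(-.09,-.005,.173)])).round(0))
cv2.imwrite("pics/w3.png",cams.get_image("wrist"))
E
```

```text
7.25 [0.46990955 0.15031806 0.22545388] [1.90904684 1.95075103 0.52191017] [-0.139  0.07  -0.499  2.28   0.763  0.475 -1.239] [-0.39559796 -0.22738447  1.37907972] 0.32273427328564
(array([ 0.03, -0.01,  5.65]), array([-0.001,  0.   , -0.002]))
[[319. 220.]
 [314. 134.]
 [315. 290.]]
```

View pics/w3.png

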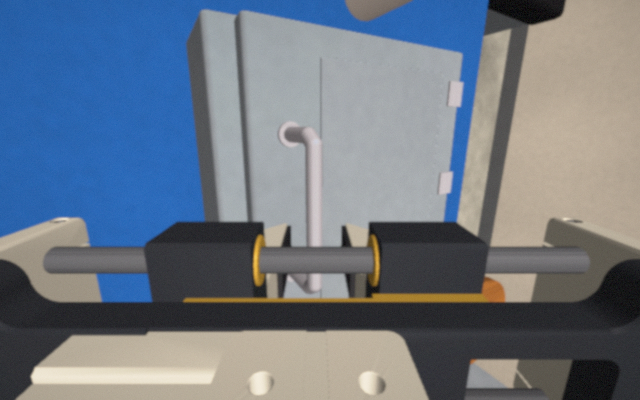

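The bar lies between the fingers at column ~314, rows 135–290, as predicted. I'll advance and grip.

Call:
drive_tool(
  commands=[
    [[0,0,0],[0,0,1.2],-0.35],
    [[0,0,0],[0,0,2.4],-0.35],
    [[0,0,0],[0,0,3.6],-0.35],
    [[0,0,0],[0,0,4.6],-0.35],
    [[0,0,0],[0,0,5.3],-0.35],
    [[0,0,0],[0,0,5.6],-0.35],
    [[0,0,0],[0,0,5.6],-0.35],
    [[0,0,0],[0,0,5.6],-1],
    [[0,0,0],[0,0,5.6],-1],
    [[0,0,0],[0,0,5.6],-1],
    [[0,0,0],[0,0,5.6],-1],
    [[0,0,0],[0,0,5.6],-1],
    [[0,0,0],[0,0,5.6],-1],
  ],
  newtons=25,
)

```text
clock: 8.38
position: [0.4964, 0.1508, 0.1768]
ee_rot: [1.907, 1.953, 0.521]
force: [-5.6, 0.4, 1.1]
width: 0.121
gripper_force: 25.0
```

Run:
```python
from h import *
s=readout.observe(); p0=s["position"];R0=Ro.from_rotvec(s["ee_rot"]);print(p0,s["width"],s["force"],s["joints"].round(3))
off=p0-pose(60,bar(0))[0]; print("off",off.round(4))
for L in range(0,43,2):
    p,R=pose(60+.75*L,bar(L)); print(L,(R0.inv().apply(p+off-p0)*100).round(2),(R0.inv()*R).as_rotvec().round(3))
```

```text
[0.49636882 0.15081981 0.17678608] 0.12083950052667901 [-5.59206339  0.35188133  1.09065741] [-0.198  0.195 -0.429  2.302  1.07   0.409 -1.527]
off [-0.0016 -0.0004  0.0003]
0 [0. 0. 0.] [-0.001  0.     0.001]
2 [-0.    0.58 -0.52] [0.025 0.    0.001]
4 [-0.    1.18 -1.02] [0.051 0.    0.001]
6 [-0.    1.79 -1.5 ] [0.077 0.    0.001]
8 [-0.    2.42 -1.96] [0.103 0.    0.001]
10 [-0.    3.07 -2.4 ] [0.129 0.    0.   ]
12 [-0.    3.73 -2.81] [0.156 0.    0.   ]
14 [-0.   4.4 -3.2] [0.182 0.    0.   ]
16 [-0.    5.09 -3.57] [0.208 0.    0.   ]
18 [-0.    5.79 -3.91] [0.234 0.    0.   ]
20 [-0.    6.51 -4.23] [0.26 0.   0.  ]
22 [-0.    7.23 -4.52] [0.287 0.    0.   ]
24 [-0.    7.96 -4.79] [0.313 0.    0.   ]
26 [-0.    8.7  -5.03] [0.339 0.    0.   ]
28 [-0.    9.45 -5.25] [0.365 0.    0.   ]
30 [-1.000e-02  1.021e+01 -5.440e+00] [0.391 0.    0.   ]
32 [-1.000e-02  1.097e+01 -5.600e+00] [0.417 0.    0.   ]
34 [-1.000e-02  1.174e+01 -5.740e+00] [0.444 0.    0.   ]
36 [-1.000e-02  1.252e+01 -5.850e+00] [0.47 0.   0.  ]
38 [-1.000e-02  1.329e+01 -5.930e+00] [0.496 0.    0.   ]
40 [-1.000e-02  1.407e+01 -5.990e+00] [0.522 0.    0.   ]
42 [-1.000e-02  1.485e+01 -6.020e+00] [0.548 0.    0.   ]
```

Gripped at ~11 mm width. I'll lift along the arc, first to 14°.

Call:
drive_tool(
  commands=[
    [[0.013,0,0],[0,0.29,-0.26],-1],
    [[0.025,0,0],[0,0.58,-0.52],-1],
    [[0.051,0,0],[0,1.18,-1.02],-1],
    [[0.077,0,0],[0,1.79,-1.5],-1],
    [[0.103,0,0],[0,2.42,-1.96],-1],
    [[0.129,0,0],[0,3.07,-2.4],-1],
    [[0.156,0,0],[0,3.73,-2.81],-1],
    [[0.182,0,0],[0,4.4,-3.2],-1],
    [[0.182,0,0],[0,4.4,-3.2],-1],
  ],
  newtons=30,
)

```text
clock: 9.13
position: [0.5188, 0.1513, 0.227]
ee_rot: [2.017, 2.063, 0.351]
force: [-7.3, 2.8, -3.3]
width: 0.117
gripper_force: 30.0
```

```bash
cat >> h.py <<'E'
off=np.array([-0.0016,-0.0004,0.0003])
def est():
    s=readout.observe(); p=s["position"]; r=least_squares(lambda q:p-off-pose(60+q[1],bar(q[0]))[0],[14.,10.]).x
    R=Ro.from_rotvec(s["ee_rot"]);zt=R.as_matrix()[:,2]; b=p-off+.004*zt
    h=W(u,[.122,.055,.11])[0]; v=b-h; c=np.array([np.cos(u[2]),np.sin(u[2])]); x=v[:2]@c
    return np.degrees(np.arctan2(v[2],-x)-np.arctan2(.063,.212)),np.hypot(x,v[2])-np.hypot(.063,.212),np.degrees(np.arcsin(-zt[2]))
E
python3 - <<'E'
from h import *
s=readout.observe(); p0=s["position"];R0=Ro.from_rotvec(s["ee_rot"]);print(s["clock"],p0,s["width"],s["force"],s["joints"].round(3)); print(est())
for L in range(16,42,2):
    p,R=pose(60+.75*L,bar(L)); print(L,(R0.inv().apply(p+off-p0)*100).round(2),(R0.inv()*R).as_rotvec().round(3))
E
```

```text
9.1333 [0.51876577 0.15132637 0.22696283] 0.11730255443670944 [-7.30454386  2.80033585 -3.3357536 ] [ 0.032  0.215 -0.588  2.038  0.459  0.673 -0.832]
(np.float64(14.132480996593628), np.float64(6.245861672060649e-05), np.float64(70.68240098687419))
16 [ 0.    0.57 -0.45] [ 0.023  0.    -0.001]
18 [ 0.01  1.2  -0.92] [ 0.049  0.    -0.001]
20 [ 0.01  1.84 -1.36] [ 0.075  0.    -0.001]
22 [ 0.01  2.5  -1.78] [ 0.102  0.    -0.001]
24 [ 0.01  3.17 -2.18] [ 0.128  0.    -0.001]
26 [ 0.01  3.85 -2.55] [ 0.154  0.    -0.001]
28 [ 0.01  4.55 -2.9 ] [ 0.18   0.    -0.001]
30 [ 0.01  5.26 -3.23] [ 0.206  0.    -0.001]
32 [ 0.01  5.98 -3.53] [ 0.232  0.    -0.001]
34 [ 0.01  6.71 -3.8 ] [ 0.259  0.    -0.001]
36 [ 0.01  7.45 -4.05] [ 0.285  0.    -0.001]
38 [ 0.01  8.2  -4.28] [ 0.311  0.    -0.001]
40 [ 0.01  8.95 -4.48] [ 0.337  0.    -0.001]
```

Tracking is excellent. Going on to 40°.

Call:
drive_tool(
  commands=[
    [[0.023,0,0],[0,0.57,-0.45],-1],
    [[0.049,0,0],[0,1.2,-0.92],-1],
    [[0.075,0,0],[0,1.84,-1.36],-1],
    [[0.102,0,0],[0,2.5,-1.78],-1],
    [[0.128,0,0],[0,3.17,-2.18],-1],
    [[0.154,0,0],[0,3.85,-2.55],-1],
    [[0.18,0,0],[0,4.55,-2.9],-1],
    [[0.206,0,0],[0,5.26,-3.23],-1],
    [[0.232,0,0],[0,5.98,-3.53],-1],
    [[0.259,0,0],[0,6.71,-3.8],-1],
    [[0.285,0,0],[0,7.45,-4.05],-1],
    [[0.311,0,0],[0,8.2,-4.28],-1],
    [[0.325,0,0],[0,8.6,-4.39],-1],
    [[0.337,0,0],[0,8.95,-4.48],-1],
    [[0.337,0,0],[0,8.95,-4.48],-1],
    [[0.337,0,0],[0,8.95,-4.48],-1],
    [[0.337,0,0],[0,8.95,-4.48],-1],
  ],
)

```text
clock: 10.55
position: [0.5871, 0.1531, 0.2987]
ee_rot: [2.194, 2.247, 0.0]
force: [-6.3, -0.9, 1.9]
width: 0.117
gripper_force: 30.0
```

Run:
```python
from h import *
import cv2
s=readout.observe(); print(s["clock"],s["position"],s["width"],s["force"],s["gripper_force"],s["joints"].round(3),abs(s["dq"]).max()); print(est())
a=cams.get_image("scene");t=cams.get_image("top")
def lid(deg,pts):
    th=np.radians(deg);P=np.array(pts);return W(u,np.c_[.122+P[:,0]*np.cos(th)+P[:,2]*np.sin(th),.055+P[:,1],.11-P[:,0]*np.sin(th)+P[:,2]*np.cos(th)])
pts=[(-.246,.144,.023),(-.246,-.144,.023),(-.212,.06,.063),(-.212,-.06,.063),(-.212,-.06,.023)]
for n in("scene","top"): print(n,[proj(n,lid(d,pts)).round(0).tolist() for d in(38,40)])
cv2.imwrite("pics/f.png",np.hstack([cv2.resize(a[60:310,180:450],None,fx=1.48,fy=2.22*2/3),cv2.resize(t[120:290,160:420],(400,370))])[:600,:800])
```

```text
10.55 [0.58706119 0.15310172 0.29871034] 0.11688074598186804 [-6.33254729 -0.86063118  1.92722708] 29.998303949832916 [ 0.065  0.437 -0.602  1.504  0.254  1.279 -0.542] 0.004425316740462806
(np.float64(39.691483686224935), np.float64(0.000646691771594321), np.float64(89.94545917796184))
scene [[[346.0, 89.0], [277.0, 152.0], [346.0, 110.0], [317.0, 137.0], [309.0, 143.0]], [[349.0, 88.0], [279.0, 152.0], [348.0, 109.0], [320.0, 137.0], [311.0, 142.0]]]
top [[[213.0, 230.0], [336.0, 224.0], [248.0, 206.0], [299.0, 204.0], [300.0, 214.0]], [[212.0, 227.0], [336.0, 221.0], [247.0, 203.0], [299.0, 201.0], [300.0, 212.0]]]
```

View pics/f.png

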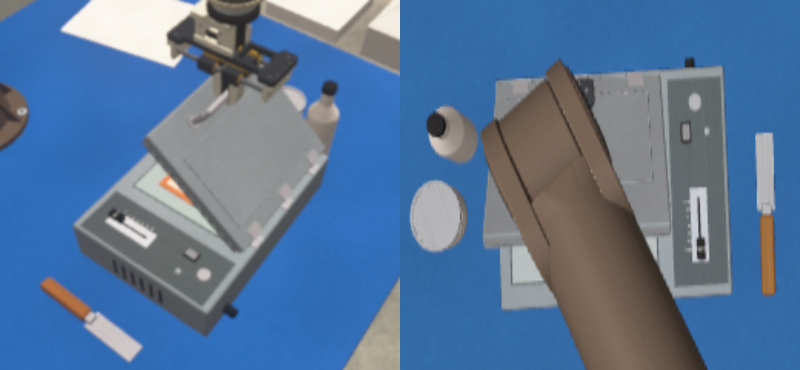

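The final view shows the lid open with the gripper holding the bar. The lid's front-right corner matches a ~40° opening, and the estimate from the TCP is 39.7°. The fader is at its near end, and the tin, bottle and knife are untouched.

```bash
python3 -c "
from cell import job;print(job.sign_off())"
```

```text
the job is handed in; nothing more can be done
None
```

The lamp fader was slid fully off first; then the lid was lifted, and it is held steady by its handle at about 40° (39.7° estimated), with the tin, bottle and knife left where they were.

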